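# Put the nut driver back in its block

## Robot

A 6-joint arm with a two-finger parallel gripper is mounted at the origin on the work surface. World frame = base frame: x ahead of the robot, y to its left, z up, the work surface at z = 0. Lengths are in mm, angles in rad, forces in N, time in s.
With the tool pointing down it reaches from about 275 to 1000 mm from the base axis. Payload 8.4 kg.
Tool frame: the origin (TCP) lies at the very end of the fingers, on their centre line; the grasp point (between the pads) lies 19 mm behind it; z points along the fingers, y is the direction in which the jaws open and shut (so a half turn about z gives the same grasp; the last joint's range is limited). The gripper opens to 85 mm and grips with 20 to 120 N. Pads are 22 mm wide; open, the fingers measure 114 mm over their backs; the gripper's body (76 mm by 85 mm) begins 54 mm behind the grasp point. The pads swing forward as they close: fully open they stand 13 mm farther back than shut.
Start: joints at [1.274, 0.353, 1.633, -0, 1.155, -0.002], TCP at [181.591, 598.041, 231.281] pointing down, gripper open.
Joint ranges: [-2.63, 2.63], [-0.92, 2.1], [0.06, 2.66], [-1.3, 4.44], [0, 2.69], [-3.02, 3.02]. Speed limits (rad/s): [2.22, 2.22, 2.79, 3.14, 3.14, 3.14].

## Interface

Orientations are given as [roll, pitch, yaw] about the fixed x, y, z axes, in that order (R = Rz(yaw) Ry(pitch) Rx(roll)).
In Python, from rig import r, vision gives the robot as it stands.
- The arm moves only by the tool move_arm, never from a script. Its argument "series" is text: rows parted by semicolons, each of 7 numbers parted by spaces: the closure, from -1 (fully open) to 1 (shut), then the shift along the tool's x, y, z in units of 40 mm (1.0 is 40 mm), then the turn, a rotation vector about the tool's x, y, z in degrees. In form: grip tx ty tz ax ay az; .... A call has 1 to 20 rows; each row shifts and turns the pose as measured when the row begins, along the tool's axes as they then stand; what a row does not reach is not made up. A row lasts 1/8 s, in which the tool goes at most 62.5 mm and 10.7 degrees, less where a joint would pass 70% of its speed; a pose out of reach is approached as far as the arm can. A call is refused whole if a number of a shift passes 1 or a number of a turn 10.7, either way. A call with a gripper value outside its range is refused whole. The fingers move at their own pace and stop on an object; "grip_force" is the grip in N (left out, the last holds). Time passes only in rows, so rows that do not move let the fingers close. It gives the time, the measured TCP pose, the force and the opening at its end, in the units of the state.
- r.sense(): the state, without advancing time (a new reading comes with each control period).
- vision.grab_frame(name): name is "scene" or "side" or "wrist"; returns the picture (480x640x3 uint8, red, green, blue); there is no depth.
- vision.camera_params(name): a dict with "fx", "fy", "cx", "cy" (pixels), "position" and "rotation" of the camera in the world. Camera axes: x right, y up, looking along -z (the intrinsics and any distortion apply to the point x, -y, -z); pixel columns grow to the right and rows downward; lengths in mm; the calibration is good to about 2 mm. A picture is of the moment at which its call begins: read the wrist's pose just before it. camera_params takes no time and is no camera call; for the wrist camera it gives the pose at the moment of the call.
- r.sign_off(): hands the job in, once; it reports no verdict.
The state is a dict: "clock": time; "qpos": joint angles; "qvel": joint speeds; "joint_efforts": joint torques, N m; "eef_pos": TCP position; "tcp_rot": TCP orientation; "contact_force": force on the tool from outside, world axes, zero at the start; "wrist_torque": the same for the moment, N m; "opening": opening from 0.0 (shut) to 1.0 (fully open).
Only numpy, scipy, OpenCV 4.12 (cv2) and the standard library are available. Lean on these libraries where they do the work, as an engineer would, in place of code of your own. Each camera call takes 0.05 s, during which the arm holds its last target. There are 200 camera calls.

## Task

A nut driver has been left leaning in the green parts bin, its handle sticking out over the divider. Lift it out and stand it upright, nose down, in the free hole of the grey tool block, lowering it all the way to the bottom of the hole before you let go rather than dropping it in. Leave the two nut drivers already in the block, the wrench and the small bottle as they are.

Things in the scene. Friction and masses are not known exactly. Their poses are not given: they have to be found in the camera images.
- nutdriver: nut driver to put away, 210 mm long, 0.12 kg, round. Origin: centre of its nose end; z runs along it to the handle (x, y mean nothing). Along z: steel nose, flat, 14 mm dia. to 20 mm; shaft 8 mm dia. to 110; black handle 28 mm dia. 110 to 210 (straight-sided 121 to 202). Starts leaning about 33 deg from vertical in the bin's rear compartment, nose in the corner of floor and rear wall
- nutdriver_handle (a point): point on the nut driver's axis inside its handle, 170 mm from the nose end, a good place to grip; same axes as the nut driver. At the start the handle rests on the divider's top edge about 130 mm from the nose; beyond 145 mm it is clear of everything
- bin: green picking bin fixed to the bench, 235 (x) x 150 (y) x 125 mm high, walls and floor 4 mm. Origin: centre of its underside. Its low open front (lip 60 mm high, cheeks rising to full height at x = -52 mm) faces its -x; the full-height rear wall is at +x. Front compartment: heap of small screws up to 35 mm above the bench; rear compartment: only the nut driver
- bin_divider_top (a point): middle of the top edge of the bin's grey cross divider, 109 mm above the bench, 23 mm behind (+x) the bin's middle; the divider is 4 mm thick and spans the bin's width; the nut driver leans over it towards the front. Same axes as the bin
- block: grey tool block fixed to the bench, 70 (x) x 194 (y) x 95 mm high, turned any way round. Origin: centre of its underside. Three vertical blind holes 20 mm dia., 85 mm deep, 3 mm chamfer, in a row at y = -62, 0 and +62 mm; the first two hold other nut drivers, the one at y = +62 is free
- free_hole (a point): centre of the mouth of the free hole, on the block's top face 95 mm above the bench; same axes as the block, z up out of the hole. The hole's bottom is 85 mm below.
- spare_small: smaller nut driver standing loose in the end hole of the block; 197 mm long, handle 26 mm diameter, top about 207 mm above the bench. Origin at the centre of its nose end, z towards the handle.
- spare_large: larger nut driver standing loose in the middle hole of the block; 208 mm long, handle 30 mm diameter, top about 218 mm above the bench. Origin at the centre of its nose end, z towards the handle.
- wrench: open-ended steel wrench, 180 mm long, lying on the bench between bin and block; its x axis runs along it
- threadlock: small white bottle with a black cap, 38 mm diameter, 85 mm high, standing on the bench beyond the wrench; origin at the centre of its underside
Things that resemble listed ones, but are neither listed nor needed, are in the scene too. Leave any blue or orange look-alike of the nutdriver alone.

How it is judged:
By the outcome, as a careful person would: the job done as asked, in the order asked, and still so for the second after the job is handed in, with the robot touching nothing.
It also fails if it takes over 51 s, if anything falls off the work surface, if the arm or the gripper's body presses on something with over 40 N, if the wrist force passes 120 N, or if a joint passes its speed limit or range.

## Working session

There is one attempt and no reset: what is moved stays moved. The work goes in short steps, Python scripts to look and compute and a tool call to move; the robot and the scene stay as the last step left them, time stands still between calls to the robot, and variables do not carry over. Pictures are saved under pics/ and viewed, about 8 in all and at most 12, crops included, and the job is handed in when it is done.

Besides the shell and the picture viewer there is one more tool, called after "Request:" as name(argument=value, ...) on one line, values as JSON. move_arm: Moves the arm, as the interface text tells. Its arguments: {"type":"object","properties":{"series":{"type":"string"},"grip_force":{"type":"number"}},"required":["series"]}

```bash
mkdir -p pics; ls; python3 - <<'E'
from rig import r, vision
import cv2,numpy as np
s=r.sense();print(s)
ims=[]
for n in("scene","side","wrist"):
    p=vision.camera_params(n);print(n,p)
    im=vision.grab_frame(n);np.save(f"pics/{n}0.npy",im);cv2.imwrite(f"pics/{n}0.png",im[:,:,::-1])
E
```

```text
pics
{'clock': 0.0, 'qpos': array([ 1.27361729e+00,  3.53680161e-01,  1.63414841e+00, -2.56629627e-05,
        1.15516846e+00, -2.38073119e-03]), 'qvel': array([-0.00059041, -0.00023795, -0.00011425, -0.00042697, -0.0014045 ,
        0.00050859]), 'joint_efforts': array([-4.54516470e-03, -6.05229735e+01, -3.42055857e+01, -5.32229460e-04,
        9.69006156e-03,  7.15798228e-05]), 'eef_pos': array([181.44859538, 597.58405791, 230.53556905]), 'tcp_rot': array([-3.14018823e+00,  2.01200221e-05,  2.84680474e+00]), 'contact_force': array([-0.31580701, -0.16489961, -0.49728888]), 'wrist_torque': array([-0.00812188, -0.01109752, -0.086449  ]), 'opening': 0.998594399457527}
scene {'fx': 578.1200728869602, 'fy': 578.1200728869602, 'cx': 320.9567281974732, 'cy': 248.7208556245868, 'position': array([1376.6654403 ,  112.25349874,  958.12319559]), 'rotation': array([ 8.02518169e-01, -6.14480143e-04,  1.71980337e+00])}
side {'fx': 507.13914451380884, 'fy': 507.13914451380884, 'cx': 325.07267158294786, 'cy': 236.07127938919226, 'position': array([335.88876672, 647.03056837, 835.6907611 ]), 'rotation': array([ 0.76310405, -0.0153337 , -2.86855779])}
wrist {'fx': 343.5433530863829, 'fy': 343.5433530863829, 'cx': 318.27477667634406, 'cy': 237.70413557334976, 'position': array([115.72472526, 618.03294064, 373.03740396]), 'rotation': array([-2.76584062e-01, -3.03061027e-04,  1.27625165e+00])}
```

View pics/scene0.png

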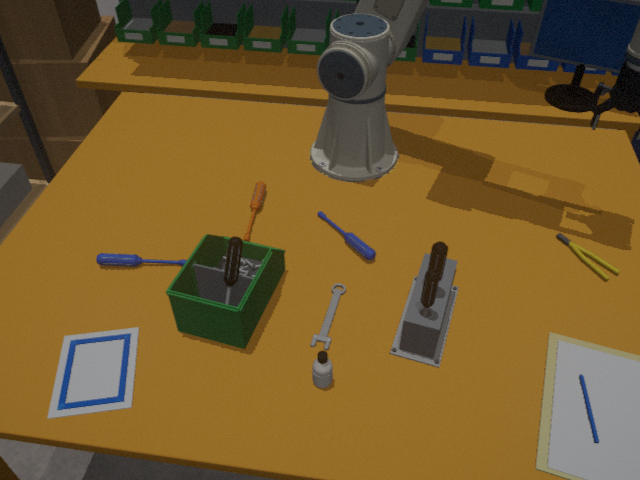

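View pics/side0.png

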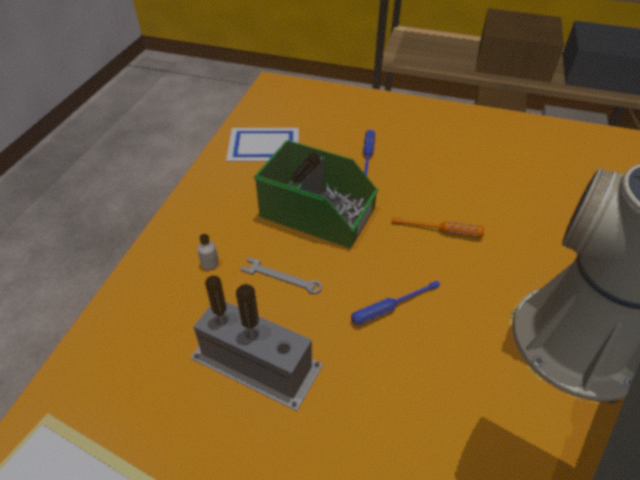

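```bash
cat > h.py <<'E'
import numpy as np, cv2
from scipy.spatial.transform import Rotation as R
from rig import r, vision
def rot(e): return R.from_euler('xyz',e).as_matrix()
def ray(p,uv):
    u,v=uv; d=rot(p['rotation'])@np.array([(u-p['cx'])/p['fx'],-(v-p['cy'])/p['fy'],-1.])
    return np.array(p['position']),d/np.linalg.norm(d)
def onz(p,uv,z):
    o,d=ray(p,uv); return o+d*(z-o[2])/d[2]
def tri(obs):
    A=np.zeros((3,3));b=np.zeros(3);L=[]
    for p,uv in obs:
        o,d=ray(p,uv);M=np.eye(3)-np.outer(d,d);A+=M;b+=M@o;L.append((o,M))
    x=np.linalg.solve(A,b); return x,[np.linalg.norm(M@(x-o)) for o,M in L]
def proj(p,X):
    c=rot(p['rotation']).T@(np.asarray(X,float)-p['position'])
    return np.array([p['cx']+p['fx']*c[0]/-c[2],p['cy']-p['fy']*c[1]/-c[2]])
E
python3 - <<'E'
from h import *
S=vision.camera_params("scene");D=vision.camera_params("side")
print("handle",tri([(S,(233,262)),(D,(307,167))]))
print("hole",onz(D,(284,348),95))
s=cv2.imread("pics/scene0.png");d=cv2.imread("pics/side0.png")
def crop(im,x,y,w,h,k): return cv2.resize(im[y:y+h,x:x+w],None,fx=k,fy=k,interpolation=cv2.INTER_CUBIC)
a=crop(s,160,225,130,130,3);b=crop(d,250,130,130,130,3)
cv2.imwrite("pics/binzoom.png",np.hstack([a,b]))
a=crop(s,380,230,130,130,3);b=crop(d,190,270,130,130,3)
cv2.imwrite("pics/blkzoom.png",np.hstack([a,b]))
E
```

```text
handle (array([ 599.7430994 , -182.88724129,  139.48161365]), [np.float64(2.748874049428189), np.float64(2.748874049428102)])
hole [512.04211479 229.72416637  95.        ]
```

View pics/binzoom.png

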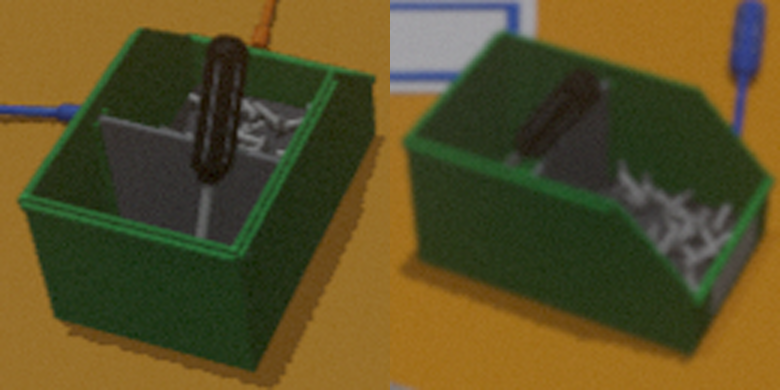

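View pics/blkzoom.png

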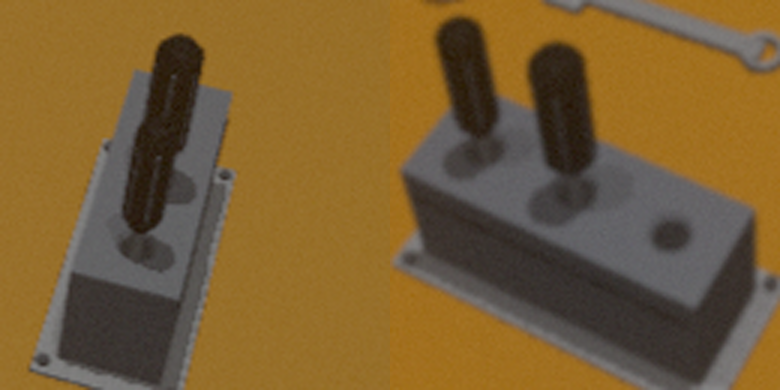

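The views show the bin's nut driver handle at about (236,238)–(228,286) in scene and (317,155)–(294,180) in side. The free hole is at (284,348) in side, and it is hidden in scene behind the drivers already in the block.

```bash
python3 - <<'E'
from h import *
np.set_printoptions(precision=1,suppress=True)
S=vision.camera_params("scene");D=vision.camera_params("side")
P={"tip":((236.3,238.3),(316.7,155)),"low":((228,285.7),(294,180)),
"b_h-y":((424.7,253.3),(311.3,340.3)),"b_h+y":((457.3,261),(292.3,372.7)),"b_f-y":((403.3,320.7),(226.7,302.3)),"b_f+y":((440.7,330),(194,326.7)),
"rear-y":((167.3,291.7),(287.3,141.7)),"rear+y":((240,308.3),(255.3,177.3))}
X={}
for k,(a,b) in P.items():
    x,e=tri([(S,a),(D,b)]);X[k]=x;print(k,x,e[0])
print("len",np.linalg.norm(X["tip"]-X["low"]),(X["tip"]-X["low"])/np.linalg.norm(X["tip"]-X["low"]))
print("div",onz(S,(194,265),109),onz(S,(254.3,277.3),109),"rear",onz(S,P["rear-y"][0],125),onz(S,P["rear+y"][0],125))
print("cheek",onz(D,(324,198.3),125),onz(D,P["rear+y"][1],125))
for i,k in enumerate(["b_h-y","b_h+y","b_f-y","b_f+y"]): print(k,onz(S,P[k][0],95),onz(D,P[k][1],95))
E
```

```text
tip [ 575.8 -177.4  181.9] 1.9437109323605113
low [ 629.7 -187.4   96.3] 1.4025098491593004
b_h-y [472.8 201.4  93.3] 0.40620283242768274
b_h+y [485.2 268.9  93.5] 0.7209368447490381
b_f-y [648.6 162.6  78.4] 3.4979383322830335
b_f+y [674.9 233.9  93.9] 1.409212643497439
rear-y [ 680.5 -292.8  117.4] 1.0037406987488455
rear+y [ 703.4 -141.9  121.8] 0.5283936843413891
len 101.65084665346951 [-0.5  0.1  0.8]
div [ 594.1 -268.3  109. ] [ 609.4 -137.9  109. ] rear [ 685.9 -290.1  125. ] [ 705.5 -141.4  125. ]
cheek [ 540.3 -114.9  125. ] [ 701.8 -137.7  125. ]
b_h-y [474.2 200.9  95. ] [472.6 202.8  95. ]
b_h+y [487.3 269.2  95. ] [484.6 268.9  95. ]
b_f-y [664.9 164.4  95. ] [640.7 169.7  95. ]
b_f+y [676.8 234.9  95. ] [673.9 233.1  95. ]
```

```bash
cat >> h.py <<'E'
def tool(az_y,z):
    """tool matrix with axis z and y as near as possible to azimuth az_y (deg)"""
    z=np.array(z,float);z/=np.linalg.norm(z);a=np.radians(az_y);y=np.array([np.cos(a),np.sin(a),0]);y-=z*(y@z);y/=np.linalg.norm(y)
    return np.column_stack([np.cross(y,z),y,z])
def go(X,M,show=True):
    s=r.sense();T=rot(s['tcp_rot']);sh=T.T@(np.asarray(X)-s['eef_pos'])/40
    rv=np.degrees(R.from_matrix(T.T@M).as_rotvec())
    print("clock %.2f"%s['clock'],"pos",s['eef_pos'].round(1),"F",s['contact_force'].round(1),"open %.2f"%s['opening'],"| shift",sh.round(2),"turn",rv.round(1)); return sh,rv
E
python3 - <<'E'
from h import *
d=np.array([-.536,.0946,.8387]);M=tool(80,-d)
go([400,200,350],rot(r.sense()['tcp_rot']))
tip=np.array([575.8,-177.4,181.9])
go(tip+65*d,M)
E
```

```text
clock 0.15 pos [181.5 597.7 230.7] F [-0.5  0.1 -0.2] open 1.00 | shift [-8.12 -7.93 -2.97] turn [0. 0. 0.]
clock 0.15 pos [181.5 597.7 230.7] F [-0.5  0.1 -0.2] open 1.00 | shift [-14.18 -15.78  -0.12] turn [ -2.  -32.9  -6.7]
```

Request:
move_arm(series="-1 0 0 -1 0 0 0; -1 -0.7 -0.8 -1 0 0 0; -1 -0.8 -0.9 -0.6 0 0 0; -1 -0.9 -1 0 0 0 0; -1 -0.9 -1 0 0 0 0; -1 -0.9 -1 0 0 0 0; -1 -0.9 -1 0 0 0 0; -1 -0.9 -1 0 0 0 0; -1 -0.9 -1 0 0 0 0; -1 -0.9 -1 0 0 0 0; -1 -0.9 -1 0 0 0 0; -1 -0.9 -1 0 0 0 0; -1 -0.9 -1 0 0 0 0; -1 -0.9 -1 0 0 0 0; -1 -0.9 -1 0 0 0 0; -1 0 0 0 0 0 0")

```text
clock: 2.15
eef_pos: [501.4, -91.1, 338.2]
tcp_rot: [-3.14, 0.004, 2.849]
contact_force: [1.0, -0.3, -0.6]
opening: 1.002
```

```bash
python3 - <<'E'
from h import *
d=np.array([-.536,.0946,.8387]);M=tool(80,-d)
tip=np.array([575.8,-177.4,181.9])
go(tip+80*d,M); print(r.sense()['qpos'].round(2))
E
```

```text
clock 2.15 pos [501.4 -91.1 338.2] F [ 1.  -0.3 -0.6] open 1.00 | shift [-1.31 -1.65  2.24] turn [ -2.1 -32.7  -6.5]
[-0.18  0.08  1.74 -0.    1.32 -1.46]
```

Request:
move_arm(series="-1 -0.3 -0.4 0 -0.5 -8.2 -1.6; -1 -0.3 -0.4 0 -0.5 -8.2 -1.6; -1 -0.3 -0.4 0 -0.5 -8.2 -1.6; -1 -0.2 -0.4 0 -0.5 -8.2 -1.6; -1 0 0 0 0 0 0")

```text
clock: 2.78
eef_pos: [525.8, -162.7, 345.2]
tcp_rot: [-3.141, 0.589, 2.968]
contact_force: [-0.1, 0.4, -0.3]
opening: 0.997
```

```bash
python3 - <<'E'
from h import *
d=np.array([-.536,.0946,.8387]);M=tool(80,-d)
tip=np.array([575.8,-177.4,181.9])
go(tip+80*d,M); print(r.sense()['qpos'].round(2))
E
```

```text
clock 2.77 pos [ 525.8 -162.7  345.2] F [-0.1  0.4 -0.3] open 1.00 | shift [ 1.16 -0.14  2.11] turn [0.  0.8 0. ]
[-0.37 -0.14  2.07  0.18  0.64 -1.88]
```

Request:
move_arm(series="-0.15 0.6 -0.1 0.7 0 0.4 0; -0.15 0.5 0 0.7 0 0.4 0; -0.15 0 0 0.6 0 0 0; -0.15 0 0 0 0 0 0; -0.15 0 0 0 0 0 0")

```text
clock: 3.4
eef_pos: [534.6, -163.5, 254.2]
tcp_rot: [3.135, 0.568, 2.966]
contact_force: [0.1, 0.5, 1.1]
opening: 0.574
```

```bash
python3 - <<'E'
from h import *
d=np.array([-.536,.0946,.8387]);M=tool(80,-d)
tip=np.array([575.8,-177.4,181.9])
go(tip+80*d,M)
p=vision.camera_params("wrist");im=vision.grab_frame("wrist");np.save("pics/w1.npy",im);cv2.imwrite("pics/w1.png",im[:,:,::-1])
for s in (0,-40,-80,-100): print(proj(p,tip+s*d).round(1))
T=rot(r.sense()['tcp_rot']);e=r.sense()['eef_pos']
print("tool axis ahead",[proj(p,e+T[:,2]*k).round(1) for k in (0,40,80,120)])
E
```

```text
clock 3.40 pos [ 534.6 -163.5  254.2] F [0.1 0.5 1.1] open 0.57 | shift [ 0.08 -0.16  0.1 ] turn [ 0.4 -0.4 -0. ]
[307.3 240.8]
[308.4 227. ]
[309.3 216.7]
[309.7 212.4]
tool axis ahead [array([317.3, 299.2]), array([317.4, 267.7]), array([317.4, 246.6]), array([317.5, 231.5])]
```

View pics/w1.png

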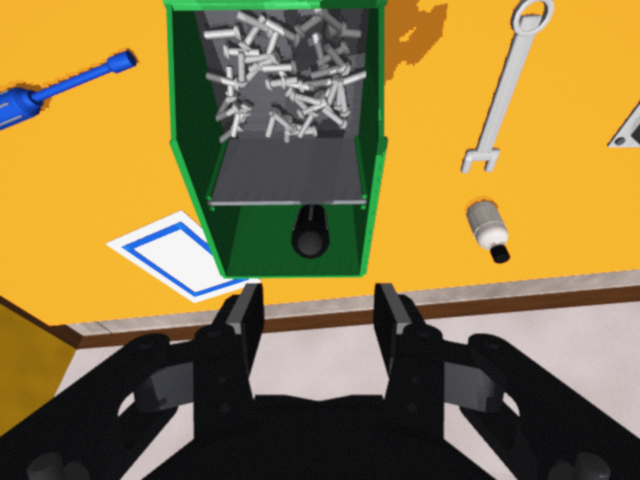

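Request:
move_arm(series="-0.15 0.08 -0.1 0.5 0.4 -0.4 0; -0.15 0 0 0.6 0 0 0; -0.15 0 0 0.6 0 0 0; -0.15 0 0 0.5 0 0 0; -0.15 0 0 0 0 0 0")

```text
clock: 4.08
eef_pos: [582.6, -175.4, 184.4]
tcp_rot: [-3.141, 0.584, 2.967]
contact_force: [-0.5, -1.1, 0.0]
opening: 0.57
```

```bash
python3 - <<'E'
from h import *
d=np.array([-.536,.0946,.8387]);M=tool(80,-d)
tip=np.array([575.8,-177.4,181.9])
go(tip-55*d,M)
p=vision.camera_params("wrist");im=vision.grab_frame("wrist");cv2.imwrite("pics/w2.png",im[:,:,::-1])
for s in (0,-40,-80,-100): print(proj(p,tip+s*d).round(1))
T=rot(r.sense()['tcp_rot']);e=r.sense()['eef_pos']
print("tool axis ahead",[proj(p,e+T[:,2]*k).round(1) for k in (0,40,80,120)])
E
```

```text
clock 4.08 pos [ 582.6 -175.4  184.4] F [-0.5 -1.1  0. ] open 0.57 | shift [ 0.18 -0.08  1.34] turn [-0.   0.5  0. ]
[310.5 286.5]
[312.  256.4]
[312.9 236.4]
[313.3 228.7]
tool axis ahead [array([317.4, 300.4]), array([317.4, 268.6]), array([317.4, 247.3]), array([317.5, 232.1])]
```

View pics/w2.png

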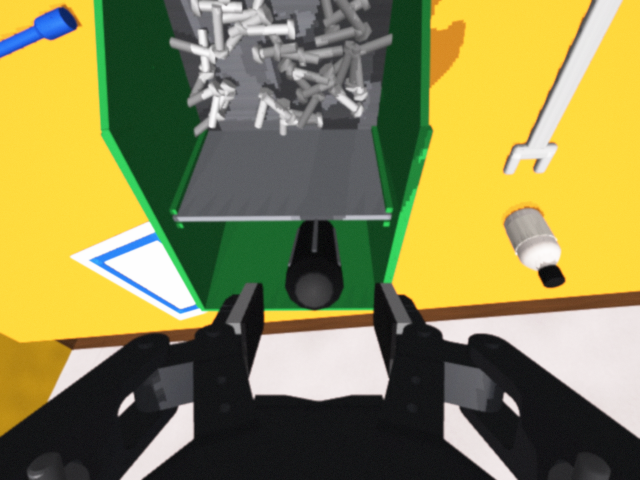

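Request:
move_arm(series="-0.15 0.18 -0.02 0.3 0 0.5 0; -0.15 0 0 0.4 0 0 0; -0.15 0 0 0.4 0 0 0; -0.15 0 0 0.24 0 0 0; -0.15 0 0 0 0 0 0")

```text
clock: 4.75
eef_pos: [606.0, -180.7, 137.6]
tcp_rot: [-3.14, 0.579, 2.967]
contact_force: [-0.5, -0.1, 0.6]
opening: 0.577
```

```bash
python3 - <<'E'
from h import *
d=np.array([-.536,.0946,.8387]);M=tool(80,-d)
tip=np.array([575.8,-177.4,181.9])
go(tip-55*d,M)
E
```

```text
clock 4.75 pos [ 606.  -180.7  137.6] F [-0.5 -0.1  0.6] open 0.58 | shift [ 0.03 -0.05  0.03] turn [-0.1  0.2  0. ]
```

Request:
move_arm(series="0.2 0 0 0 0 0 0; 0.4 0 0 0 0 0 0; 1 0 0 0 0 0 0; 1 0 0 0 0 0 0; 1 0 0 0 0 0 0; 1 0 0 0 0 0 0", grip_force=60)

```text
clock: 5.5
eef_pos: [605.4, -180.6, 138.9]
tcp_rot: [-3.14, 0.58, 2.968]
contact_force: [1.0, 0.7, -1.1]
opening: 0.309
```

Request:
move_arm(series="1 0 0 -0.2 0 0 0; 1 -0.03 0 -0.35 0 0 0; 1 -0.2 0 -0.5 0 0 0; 1 -0.4 0 -0.7 0 0 0; 1 -0.5 0 -0.8 0 0 0; 1 -0.5 0 -0.8 0 0 0; 1 -0.5 0 -0.8 0 0 0; 1 -0.5 0 -0.8 0 0 0; 1 0 0 0 0 0 0")

```text
clock: 6.62
eef_pos: [580.4, -177.5, 371.1]
tcp_rot: [-3.135, 0.577, 2.965]
contact_force: [0.2, 0.4, -1.1]
opening: 0.315
```

```bash
python3 - <<'E'
from h import *
M=tool(79,[0,0,-1])
go([513,229,360],M); print(r.sense()['qpos'].round(2))
for n in("side","wrist"):
    im=vision.grab_frame(n);cv2.imwrite(f"pics/{n}3.png",im[:,:,::-1])
a=cv2.imread("pics/side3.png");b=cv2.imread("pics/wrist3.png")
cv2.imwrite("pics/both3.png",np.hstack([a[60:360,150:450],b[100:400,170:470]]))
E
```

```text
clock 6.62 pos [ 580.4 -177.5  371.1] F [ 0.2  0.4 -1.1] open 0.32 | shift [ 3.03  9.7  -1.71] turn [-0.1 33.1  0.8]
[-0.35 -0.06  1.93  0.14  0.7  -1.82]
```

View pics/both3.png

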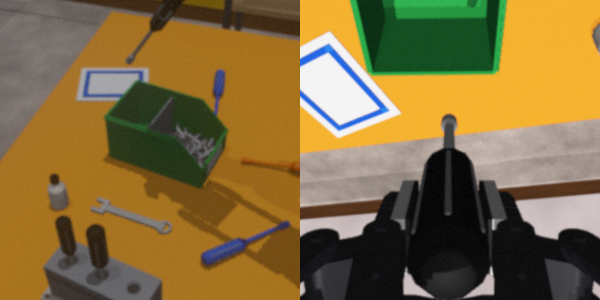

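Request:
move_arm(series="1 -0.1 0 -0.2 0 8.3 0.2; 1 0 0 -0.1 0 8.3 0.2; 1 0 0 -0.1 0 8.3 0.2; 1 0 0 -0.1 0 8.2 0.2; 1 0 0 0 0 0 0")

```text
clock: 7.35
eef_pos: [568.7, -175.1, 376.9]
tcp_rot: [-3.141, -0.04, 2.946]
contact_force: [0.2, -0.5, -1.3]
opening: 0.314
```

```bash
python3 - <<'E'
from h import *
M=tool(79,[0,0,-1])
go([513,229,400],M); print(r.sense()['qpos'].round(2))
E
```

```text
clock 7.35 pos [ 568.7 -175.1  376.9] F [ 0.2 -0.5 -1.3] open 0.31 | shift [ 3.35  9.64 -0.45] turn [-0.  -2.3 -0.2]
[-0.3   0.23  1.49 -0.    1.47 -1.67]
```

Request:
move_arm(series="1 0 0 -0.3 0 -2.3 -0.2; 1 0.28 0.8 -0.25 0 0 0; 1 0.28 0.82 0 0 0 0; 1 0.29 0.82 0 0 0 0; 1 0.29 0.82 0 0 0 0; 1 0.29 0.82 0 0 0 0; 1 0.29 0.82 0 0 0 0; 1 0.29 0.82 0 0 0 0; 1 0.29 0.82 0 0 0 0; 1 0.29 0.82 0 0 0 0; 1 0.29 0.82 0 0 0 0; 1 0.29 0.82 0 0 0 0; 1 0.1 0.4 0 0 0 0; 1 0 0 0 0 0 0; 1 0 0 0 0 0 0")

```text
clock: 9.22
eef_pos: [498.3, 225.9, 405.3]
tcp_rot: [3.12, 0.058, 2.946]
contact_force: [0.5, -0.6, -0.6]
opening: 0.314
```

```bash
python3 - <<'E'
from h import *
M=tool(79,[0,0,-1])
go([513,229,400],M); print(r.sense()['qpos'].round(2))
ims={}
for n in("scene","side","wrist"):
    np.save(f"pics/{n}4p.npy",vision.camera_params(n),allow_pickle=True)
    im=vision.grab_frame(n);cv2.imwrite(f"pics/{n}4.png",im[:,:,::-1]);ims[n]=im[:,:,::-1]
S=vision.camera_params("scene");D=vision.camera_params("side");W=vision.camera_params("wrist")
e=r.sense()['eef_pos'];T=rot(r.sense()['tcp_rot']);nose=e+155*T[:,2]
for p in(S,D,W): print(proj(p,nose).round(1),proj(p,[513,229,95]).round(1))
a=cv2.resize(ims["side"][200:400,190:390],(400,400),interpolation=2)
b=cv2.resize(ims["wrist"][40:440,120:520],(400,400))
cv2.imwrite("pics/both4.png",np.hstack([a,b]))
E
```

```text
clock 9.22 pos [498.3 225.9 405.3] F [ 0.5 -0.6 -0.6] open 0.31 | shift [-0.34  0.14  0.16] turn [ 1.2  3.3 -0.2]
[ 0.43  0.07  1.61 -0.02  1.4  -0.94]
[448.7 208.7] [437.9 267.6]
[282.5 290.3] [283.6 347.5]
[317.5 220.8] [316.9 191. ]
```

View pics/both4.png

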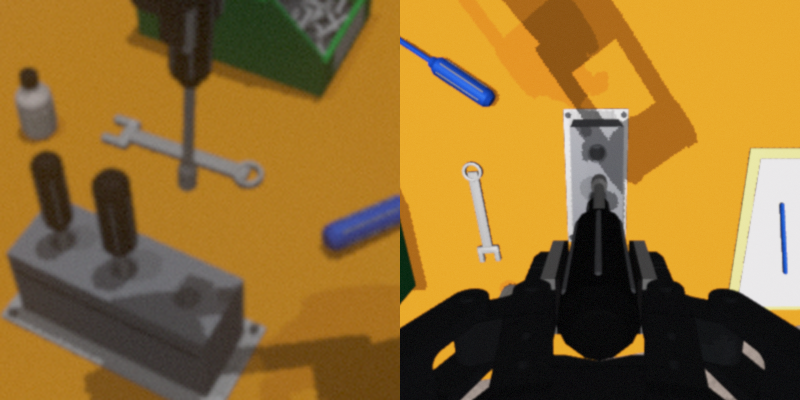

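Request:
move_arm(series="1 -0.35 0.14 0.2 1.2 3.3 -0.2; 1 0 0 0.5 0 0 0; 1 0 0 0.6 0 0 0; 1 0 0 0.6 0 0 0; 1 0 0 0.6 0 0 0; 1 0 0 0.3 0 0 0; 1 0 0 0 0 0 0; 1 0 0 0 0 0 0")

```text
clock: 10.38
eef_pos: [517.6, 224.6, 291.9]
tcp_rot: [3.141, 0.001, 2.943]
contact_force: [0.7, -0.5, -1.2]
opening: 0.316
```

```bash
cat > look.py <<'E'
from h import *
import sys
M=tool(79,[0,0,-1]);k=sys.argv[1]
go([513,229,272],M)
s=r.sense();e=s['eef_pos'];T=rot(s['tcp_rot']);nose=e+155*T[:,2];print("nose",nose.round(1))
ims={}
for n in("side","wrist"):
    p=vision.camera_params(n);im=vision.grab_frame(n);cv2.imwrite(f"pics/{n}{k}.png",im[:,:,::-1]);ims[n]=im[:,:,::-1]
    print(n,"nose",proj(p,nose).round(1),"hole",proj(p,[513,229,95]).round(1))
a=cv2.resize(ims["side"][260:400,200:340],(420,420),interpolation=2)
b=cv2.resize(ims["wrist"][90:300,250:390],(280,420),interpolation=2)
cv2.imwrite(f"pics/both{k}.png",np.hstack([a,b]))
E
python3 look.py 5
```

```text
clock 10.38 pos [517.6 224.6 291.9] F [ 0.7 -0.5 -1.2] open 0.32 | shift [0.13 0.09 0.5 ] turn [ 0.1  0.1 -0.4]
nose [517.8 224.7 136.9]
side nose [280.5 330.7] hole [283.6 347.5]
wrist nose [317.5 220.7] hole [320.7 205.8]
```

View pics/both5.png

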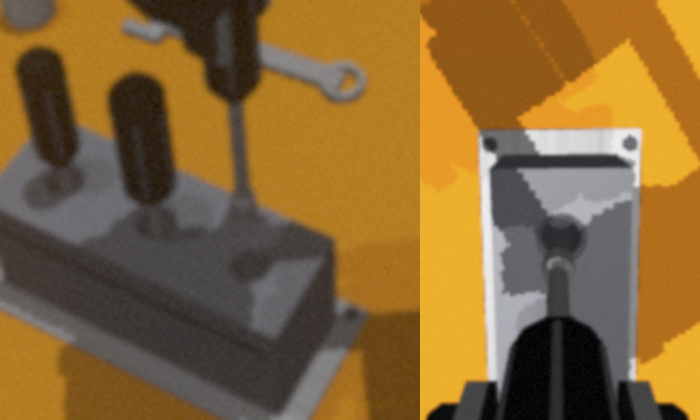

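Request:
move_arm(series="1 0.1 0.09 0 0 0 -0.4; 1 0 0 0.3 0 0 0; 1 0 0 0.25 0 0 0; 1 0 0 0 0 0 0; 1 0 0 0 0 0 0")

```text
clock: 11.1
eef_pos: [514.2, 229.7, 269.2]
tcp_rot: [3.14, 0.002, 2.951]
contact_force: [-0.5, -0.5, -0.3]
opening: 0.312
```

```bash
python3 look.py 6
```

```text
clock 11.10 pos [514.2 229.7 269.2] F [-0.5 -0.5 -0.3] open 0.31 | shift [ 0.03 -0.02 -0.07] turn [0.1 0.1 0.1]
nose [514.6 229.9 114.2]
side nose [282.  341.5] hole [283.6 347.5]
wrist nose [317.5 220.8] hole [316.2 214.6]
```

View pics/both6.png

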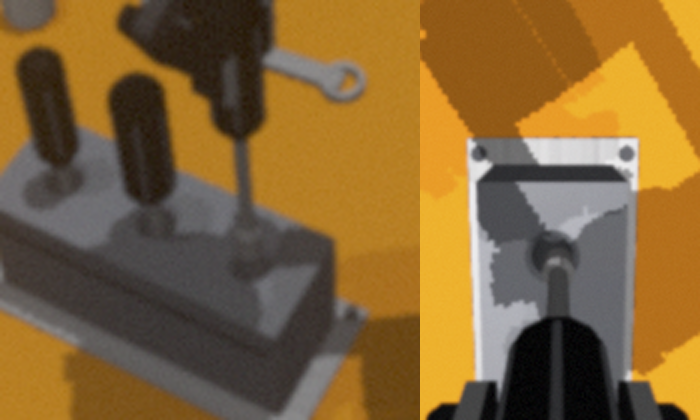

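Request:
move_arm(series="1 0 -0.03 0.2 0 0 0; 1 0 0 0.3 0 0 0; 1 0 0 0.2 0 0 0; 1 0 0 0 0 0 0")

```text
clock: 11.7
eef_pos: [514.0, 228.3, 239.1]
tcp_rot: [3.14, 0.002, 2.951]
contact_force: [-0.1, 0.2, -0.7]
opening: 0.312
```

```bash
python3 look.py 7; python3 - <<'E'
from h import *
print(r.sense()['wrist_torque'].round(2))
E
```

```text
clock 11.70 pos [514.  228.3 239.1] F [-0.1  0.2 -0.7] open 0.31 | shift [ 0.03  0.01 -0.82] turn [0.1 0.1 0.1]
nose [514.4 228.5  84.1]
side nose [283.2 350.5] hole [283.6 347.5]
wrist nose [317.3 220.4] hole [317.6 221.6]
[-0.03 -0.03 -0.05]
```

Request:
move_arm(series="1 0 0 0.3 0 0 0; 1 0 0 0.4 0 0 0; 1 0 0 0.4 0 0 0; 1 0 0 0.3 0 0 0; 1 0 0 0.1 0 0 0; 1 0 0 0 0 0 0")

```text
clock: 12.55
eef_pos: [514.5, 228.6, 175.2]
tcp_rot: [3.139, 0.002, 2.951]
contact_force: [1.0, 0.4, -0.0]
opening: 0.31
```

Request:
move_arm(series="1 0 0 0.07 0 0 0; 1 0 0 0.07 0 0 0; 1 0 0 0 0 0 0")

```text
clock: 12.92
eef_pos: [515.2, 228.9, 170.3]
tcp_rot: [3.138, 0.004, 2.951]
contact_force: [-0.4, -0.2, -1.1]
opening: 0.314
```

Request:
move_arm(series="1 0 0 0.05 0 0 0; 1 0 0 0.05 0 0 0; 1 0 0 0 0 0 0")

```text
clock: 13.3
eef_pos: [515.5, 229.0, 166.5]
tcp_rot: [3.138, 0.005, 2.951]
contact_force: [-0.4, 0.4, -0.7]
opening: 0.311
```

Request:
move_arm(series="1 0.01 0 0.05 0.2 0.2 0; 1 0 0 0.03 0 0 0; 1 0 0 0 0 0 0")

```text
clock: 13.68
eef_pos: [516.9, 229.5, 166.6]
tcp_rot: [3.14, 0.005, 2.951]
contact_force: [-0.1, -0.3, -1.1]
opening: 0.314
```

```bash
python3 - <<'E'
from h import *
M=tool(79,[0,0,-1])
for i in range(4):
    s=r.sense();print(s['eef_pos'].round(2),s['contact_force'].round(1),s['wrist_torque'].round(2));vision.grab_frame("side")
go([514.5,228.7,165],M)
E
```

```text
[516.93 229.46 166.59] [-0.1 -0.3 -1.1] [-0.13  0.22 -0.03]
[516.96 229.45 166.52] [-0.9 -0.9  0.7] [-0.16  0.18  0.03]
[516.96 229.45 166.4 ] [-1.2 -1.1  2.1] [-0.33  0.25 -0.02]
[517.05 229.46 166.41] [-1.3 -1.3  3. ] [-0.31  0.24  0.02]
clock 13.88 pos [517.  229.4 166.4] F [-0.9 -1.4  2.9] open 0.31 | shift [ 0.06 -0.03  0.04] turn [0.1 0.3 0.1]
```

Request:
move_arm(series="1 0.03 0 0.05 0 0 0; 1 0.02 0 0.05 0 0 0; 1 0 0 0 0 0 0")

```text
clock: 14.25
eef_pos: [517.2, 229.6, 166.5]
tcp_rot: [3.139, 0.01, 2.952]
contact_force: [-2.4, -1.2, -1.7]
opening: 0.313
```

Request:
move_arm(series="1 0 0 0.12 0 0 0; 1 0 0 0.12 0 0 0; 1 0 0 0.12 0 0 0")

```text
clock: 14.62
eef_pos: [526.5, 231.2, 163.9]
tcp_rot: [3.132, 0.029, 2.954]
contact_force: [-4.6, -6.6, 34.3]
opening: 0.311
```

```bash
python3 - <<'E'
from h import *
M=tool(79,[0,0,-1])
for i in range(4):
    s=r.sense();print(s['eef_pos'].round(2),s['contact_force'].round(1),s['wrist_torque'].round(2));vision.grab_frame("side")
go([514.5,228.7,165],M)
D=vision.camera_params("side");im=vision.grab_frame("side")[:,:,::-1]
w=vision.grab_frame("wrist")[:,:,::-1]
cv2.imwrite("pics/both8.png",np.hstack([cv2.resize(im[240:400,190:350],(400,400),interpolation=2),w[60:460,120:520]]))
E
```

```text
[526.46 231.2  163.95] [-4.6 -6.6 34.3] [-1.66  0.7   0.01]
[526.71 231.27 163.85] [-3.5 -6.1 33. ] [-1.96  0.71 -0.01]
[526.61 231.3  163.84] [-2.8 -7.  33.2] [-1.96  0.57 -0.04]
[526.58 231.28 163.82] [-2.7 -8.2 32.8] [-1.93  0.61 -0.02]
clock 14.82 pos [526.6 231.3 163.8] F [-2.5 -7.1 33.1] open 0.32 | shift [ 0.28 -0.12 -0.04] turn [0.6 1.7 0.2]
```

View pics/both8.png

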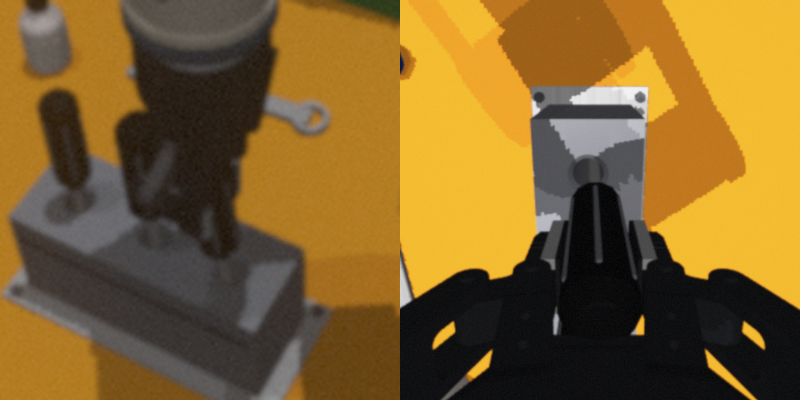

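Request:
move_arm(series="1 0.1 -0.04 -0.07 0.3 0.8 0; 1 0.1 -0.03 0 0.3 0.8 0; 1 0.08 -0.02 0 0 0 0; 1 0 0 0 0 0 0")

```text
clock: 15.42
eef_pos: [516.3, 229.9, 166.6]
tcp_rot: [3.141, 0.004, 2.954]
contact_force: [1.8, -0.4, -0.1]
opening: 0.316
```

```bash
python3 - <<'E'
from h import *
M=tool(79,[0,0,-1])
go([514.5,228.7,165],M);print(r.sense()['wrist_torque'].round(2))
E
```

```text
clock 15.43 pos [516.3 229.9 166.6] F [ 1.8 -0.4 -0.1] open 0.32 | shift [ 0.04 -0.04  0.04] turn [0.  0.2 0.3]
[-0.36 -0.3   0.01]
```

Request:
move_arm(series="1 0.04 -0.02 0.04 0 0.2 0; 1 0.03 -0.01 0.04 0 0 0; 1 0 0 0.03 0 0 0")

```text
clock: 15.8
eef_pos: [515.7, 229.5, 164.4]
tcp_rot: [3.139, 0.006, 2.955]
contact_force: [0.0, -3.7, 13.2]
opening: 0.311
```

```bash
python3 - <<'E'
from h import *
M=tool(79,[0,0,-1])
for i in range(3): s=r.sense();print(s['contact_force'].round(1));vision.grab_frame("side")
go([514.5,228.7,165],M);print(r.sense()['wrist_torque'].round(2))
E
```

```text
[ 0.  -3.7 13.2]
[ 0.  -2.7 13.3]
[ 1.7 -3.8 12.9]
clock 15.95 pos [515.5 229.5 164.4] F [-0.  -3.2 14.2] open 0.32 | shift [ 0.02 -0.02 -0.02] turn [0.1 0.3 0.3]
[-1.14 -0.13 -0.  ]
```

Request:
move_arm(series="0.3 0 0 0 0 0 0; 0.1 0 0 0 0 0 0; -0.1 0 0 0 0 0 0; -0.2 0 0 0 0 0 0; -0.2 0 0 0 0 0 0; -0.2 0 0 0 0 0 0")

```text
clock: 16.7
eef_pos: [513.4, 229.7, 162.9]
tcp_rot: [3.14, 0.001, 2.954]
contact_force: [0.1, 0.9, 0.4]
opening: 0.597
```

```bash
python3 - <<'E'
from h import *
go([514.5,228.7,165],tool(79,[0,0,-1]))
w=vision.grab_frame("wrist")[:,:,::-1];s=vision.grab_frame("side")[:,:,::-1]
cv2.imwrite("pics/both9.png",np.hstack([cv2.resize(s[240:400,190:350],(400,400),interpolation=2),w[60:460,120:520]]))
E
```

```text
clock 16.70 pos [513.4 229.7 162.9] F [0.1 0.9 0.4] open 0.60 | shift [-0.03 -0.02 -0.05] turn [0.1 0.  0.3]
```

View pics/both9.png

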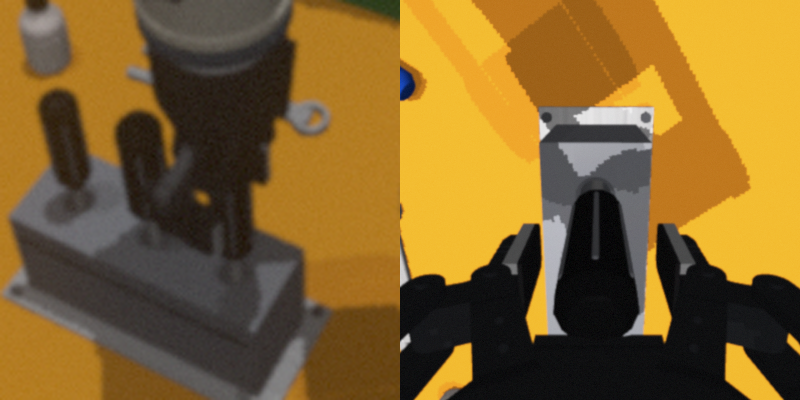

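Request:
move_arm(series="-0.2 0 0 -0.3 0 0 0; -0.2 0 0 -0.4 0 0 0; -0.2 0 0 -0.5 0 0 0; -0.2 0 0 -0.6 0 0 0; -0.2 0 0 -0.8 0 0 0; -0.2 0 0 -0.8 0 0 0; -0.2 0 0 -0.8 0 0 0; -0.2 0 0 -0.8 0 0 0; -0.2 0 0 0 0 0 0; -0.2 0.8 0 0 0 0 0; -0.2 0.8 0 0 0 0 0; -0.2 0.8 0 0 0 0 0; -0.2 0 0 0 0 0 0")

```text
clock: 18.42
eef_pos: [415.4, 246.8, 379.7]
tcp_rot: [3.135, 0.008, 2.953]
contact_force: [0.3, -0.2, 0.1]
opening: 0.602
```

```bash
python3 - <<'E'
from h import *
go([514.5,228.7,165],tool(79,[0,0,-1]))
w=vision.grab_frame("side")[:,:,::-1];s=vision.grab_frame("scene")[:,:,::-1]
cv2.imwrite("pics/both10.png",np.hstack([cv2.resize(w[120:400,160:440],(400,400),interpolation=2),cv2.resize(s[200:400,290:490],(400,400),interpolation=2)]))
p=vision.camera_params("side")
print(proj(p,[515,229,220]),proj(p,[515,229,95]))
E
```

```text
clock 18.43 pos [415.4 246.8 379.7] F [ 0.3 -0.2  0.1] open 0.60 | shift [-2.48 -0.01  5.39] turn [0.4 0.5 0.2]
[278.65237348 302.52263397] [282.458866   347.20285104]
```

```bash
python3 - <<'E'
from h import *
for n in("side","scene"):
    p=vision.camera_params(n);a=np.load(f"pics/{n}0.npy").astype(int);b=vision.grab_frame(n).astype(int)
    m=((b.max(2)<55)&(a.max(2)>=55)).astype(np.uint8)
    k,l,st,c=cv2.connectedComponentsWithStats(m)
    print(n,"exp top/low",proj(p,[515,229,220]).round(),proj(p,[515,229,120]).round())
    for i in range(1,k):
        if st[i,4]>60: print("new dark",st[i],c[i].round(1))
    # median change in patches of things to leave alone
    X={"bottle":[(208,253),(322,372)],"wrench":[(282,276),(328,318)],"small":[(216,297),(428,292)],"large":[(247,308),(438,262)]}
    for q,v in X.items():
        u,w=v[n=="scene"];sl=np.s_[w-20:w+20,u-18:u+18]
        print(q,"changed px",int((abs(a[sl]-b[sl]).max(2)>45).sum()))
E
```

```text
side exp top/low [279. 303.] [282. 339.]
new dark [357   0  24  20 305] [370.7   7. ]
new dark [386   0  10  22 162] [390.1  10.3]
new dark [398   0  36  21 466] [412.    7.8]
new dark [333  64  25  34 697] [344.8  80.2]
new dark [ 315  119   82  120 3887] [355.3 172.1]
new dark [629 176  11  24 180] [635.2 185.4]
new dark [311 230  38  40 657] [329.8 248.3]
new dark [633 272   7  25 106] [636.8 284.4]
new dark [274 302  17  42 499] [281.9 322.9]
bottle changed px 0
wrench changed px 0
small changed px 0
large changed px 0
scene exp top/low [447. 223.] [440. 260.]
new dark [384   0  16  22 179] [392.2   8.8]
new dark [354   3  25  13 212] [366.6   8.7]
new dark [344  20  43  17 478] [366.5  28.6]
new dark [627  32  13  27 192] [634.9  46.4]
new dark [ 441   35   80   89 3303] [480.8  74.2]
new dark [310  51  16  38 261] [316.9  67.5]
new dark [436 220  18  38 327] [445.4 233.6]
new dark [225 287   7  18  70] [227.7 295.2]
bottle changed px 0
wrench changed px 0
small changed px 0
large changed px 169
```

```bash
python3 -c "
from rig import r
print(r.sense()['clock'],r.sign_off())"
```

```text
the job is handed in; nothing more can be done
18.625 None
```

The nut driver from the bin is now upright, nose down, in the block's free hole, and the job was handed in at 18.6 s.

**Lift and lowering:** I gripped it by the handle along its leaning axis, lifted it clear of the bin, turned it upright and lowered it until it stopped on the hole bottom. It was resting on the bottom with about 13 N when I opened the jaws.

**One disturbance:** A firmer push to confirm the bottom read about 34 N at the wrist. It also pushed the grip about 10 mm sideways. I eased off, straightened it to within about 0.3° and lowered it again before letting go.

**Last checks:**
- **Position:** In the side view the new handle covers rows 302–344. I expected its ends at rows 303 and 339, so it is upright and fully down.
- **Other items:** The image patches on the bottle, wrench and both spare nut drivers showed no change in the side view. In the scene view only the patch on the larger spare changed (169 px), where the new handle stands behind it and overlaps the patch.
- **Arm:** It is clear of everything, with about 0 N contact force.
- **Not viewed:** The last picture after retreating was refused by the 12-picture limit, so that check used pixel comparison only.

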